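# Turn over a trayful of toy wheels

## Robot

A 6-joint arm with a two-finger parallel gripper is mounted at the origin on the work surface. World frame = base frame: x ahead of the robot, y to its left, z up, the work surface at z = 0. Lengths are in m, angles in rad, forces in N, time in s.
With the tool pointing down it reaches from about 0.375 to 0.975 m from the base axis. Payload 3.8 kg.
Tool frame: the origin (TCP) lies midway between the tips of the shut fingers; the grasp point (between the pads) lies 19 mm behind it; z points along the fingers, y is the direction in which the jaws open and shut (so a half turn about z gives the same grasp; the last joint's range is limited). The gripper opens to 85 mm and grips with 20 to 120 N. Pads are 22 mm wide; open, the fingers measure 114 mm over their backs; the gripper's body (76 mm by 85 mm) begins 54 mm behind the grasp point. The pads swing forward as they close: fully open they stand 13 mm farther back than shut.
Start: joints at [1.075, 0.264, 1.604, -0, 1.274, -0.037], TCP at [0.299, 0.605, 0.231] pointing down, gripper open.
Joint ranges: [-2.63, 2.63], [-0.94, 2.18], [0.31, 2.57], [-1.31, 4.45], [0, 2.66], [-2.55, 2.55]. Speed limits (rad/s): [2.57, 2.57, 3.14, 3.14, 3.14, 3.14].

## Interface

Orientations are given as a rotation vector (axis times angle).
In Python, from workcell import bot gives the robot as it stands.
- The arm moves only by the tool drive_tool, never from a script. Its argument "deltas" is a list of rows, each an object with "hand": the opening, from 0 (shut) to 1 (fully open); "offset": the shift along the world's x, y, z in cm, a list of three; "angular": the turn, a rotation vector about the world's x, y, z in degrees, a list of three. A call has 1 to 8 rows; each row is the pose to reach, as a shift and turn from the pose commanded when the call began; what a row does not reach only later rows make up. A row lasts 1/8 s, in which the tool goes at most 62.5 mm and 10.7 degrees, less where a joint would pass 70% of its speed; a pose out of reach is approached as far as the arm can. A call with a gripper value outside its range is refused whole. The fingers move at their own pace and stop on an object; "force" is the grip in N (left out, the last holds). Time passes only in rows, so rows that repeat a pose let the fingers close. It gives the time, the measured TCP pose, the force and the opening at its end, in the units of the state.
- bot.read_state(): the state, without advancing time (a new reading comes with each control period).
- bot.read_camera(name): name is "scene" or "top"; returns a dict with "frame" (400x640x3 uint8, blue, green, red), "mtx" (3x3 intrinsics, pixels), "R" (3x3) and "t" (3): a world point X has camera coordinates R X + t. Camera axes: x right, y down, z forward; pixel columns grow to the right and rows downward; lengths in m; the calibration is good to about 2 mm. A picture is of the moment at which its call begins. There is no depth.
- bot.finish_job(): hands the job in, once; it reports no verdict.
The state is a dict: "time": time; "q": joint angles; "joint_vel": joint speeds; "joint_torque": joint torques, N m; "tool_pos": TCP position; "tcp_rot": TCP orientation; "wrist_force": force on the tool from outside, world axes, zero at the start; "torque": the same for the moment, N m; "width": opening from 0.0 (shut) to 1.0 (fully open).
Only numpy, scipy, OpenCV 4.12 (cv2) and the standard library are available. Lean on these libraries where they do the work, as an engineer would, in place of code of your own. Each camera call takes 0.05 s, during which the arm holds its last target. There are 200 camera calls.

## Task

Turn over the whole trayful of wooden wheels on the sloped stand: take the empty tray from the rack and cap the full one with it, mouth to mouth and edges in line, then turn both trays over together and lay them back fully home on the stand, handles still at the top. Lift off the emptied tray and stand it upright in the rack, handle up, so that all four wheels are left lying flat in the other tray on the stand with their plain faces up. Leave the other things on the table where they are.

Things in the scene. Friction and masses are not known exactly. Their poses are not given: they have to be found in the camera images.
- full_mid (a point): Full tray: square plywood, 160 x 160 x 28 mm (inside 23 deep, floor 5), 150 g, mouth up on the stand, +x wall against the pegs. Point: its centre, half-way through the depth. z out of the mouth, x away from its handle. Walls: sides 10 mm, +x 6, -x 16; a 6 mm divider across at x +5 parts two rows. Handle tab 36 wide, 10 thick, sticks 44 mm out of the -x end (x -80 to -124), at z 0.
- full_tab (a point): The middle of the full tray's handle tab, at x -106, y +62, z 0 mm from the tray's centre, same axes.
- empty_mid (a point): Empty tray, 160 x 160 x 28 mm, 150 g, walls, divider, handle, point and axes like the full one, but its raised floor leaves only 6 mm depth inside (floor at z +8 mm). It stands in the rack, handle up (x down), mouth towards the robot. Capped edge to edge, handles at one end, the pair is 56 mm thick (centres 28 apart) and can be pinched through its thickness in the 88 mm between the handles.
- empty_tab (a point): The middle of the empty tray's handle tab, at x -106, y +62, z 0 mm from the tray's centre, same axes.
- stand: Fixed stand, foot 170 x 170 mm. Origin on the table under the seat; x: the way the 45 degree slope runs down, away from the robot. Two rails (25 mm wide, 66 mm either side of the middle) carry the tray; between them it is open, so a finger fits under the tray's upper edge. Two 14 mm pegs, 72 mm long, square to the slope (leaning 4 degrees outward), stop its lower end.
- stand_seat (a point): Centre (half-way through its depth) of a tray that is fully home on the stand, against the pegs, 115 mm above the table.
- rack: Fixed rack: foot 90 x 180 x 12 mm with four round-topped posts (12 mm thick, 75 mm high, at x +-23, y +-55 mm). Origin on the table under its centre; x across the slot, away from the robot, y along it. A tray stands on the foot between the posts, 3 mm to spare on each side.
- rack_slot (a point): Centre of a tray that stands in the rack (92 mm above the table).
- wheel0_mid (a point): Loose waxed wooden wheel (slides easily), 60 mm across and 24 mm thick, about 45 g; this point is its centre. Its z axis points out of the face with the dark hub disc, which is up at the start; the other face is plain with a small axle hole. It is too thick to be stacked or to turn over by itself between two capped trays.
- wheel1_mid (a point): Loose waxed wooden wheel (slides easily), 60 mm across and 24 mm thick, about 45 g; this point is its centre. Its z axis points out of the face with the dark hub disc, which is up at the start; the other face is plain with a small axle hole. It is too thick to be stacked or to turn over by itself between two capped trays.
- wheel2_mid (a point): Loose waxed wooden wheel (slides easily), 60 mm across and 24 mm thick, about 45 g; this point is its centre. Its z axis points out of the face with the dark hub disc, which is up at the start; the other face is plain with a small axle hole. It is too thick to be stacked or to turn over by itself between two capped trays.
- wheel3_mid (a point): Loose waxed wooden wheel (slides easily), 60 mm across and 24 mm thick, about 45 g; this point is its centre. Its z axis points out of the face with the dark hub disc, which is up at the start; the other face is plain with a small axle hole. It is too thick to be stacked or to turn over by itself between two capped trays.
- cone: Bystander, to be left alone: small turned wooden cone, 52 mm wide and 72 mm tall. Origin under its centre, on the table.
- house: Bystander, to be left alone: small plywood toy house, 100 x 80 mm, 110 mm tall. Origin under its centre, on the table.
- biplane: Bystander, to be left alone: wooden toy biplane, 120 mm long, 150 mm span, 48 mm tall. Origin under its centre, on the table (z points up, x along it).
- glue: Bystander, to be left alone: white glue bottle, 52 mm wide, 130 mm tall. Origin under its centre, on the table.
- brush: Bystander, to be left alone: brush lying flat. Origin under its centre, on the table (z points up, x along it).
- dowel_pot: Bystander, to be left alone: round wooden pot of dowels, 68 mm wide, 156 mm tall with the dowels. Origin under its centre, on the table.
- block: Bystander, to be left alone: dark wooden block, 90 x 50 x 30 mm. Origin under its centre, on the table.
Not all that is in view belongs to the job. Leave any orange or turquoise look-alike of the part that bears wheel3_mid alone.

How it is judged:
On the way, in this order (a step that is already met when the one before it is completed fails the run):
1. the empty tray caps the full one on the stand, mouth to mouth, edges in line within 12 mm (x of empty_mid in the frame of full_mid between -0.012 and 0.012 m and y of empty_mid in the frame of full_mid between -0.012 and 0.012 m and z of empty_mid in the frame of full_mid between 0.024 and 0.034 m and angle between the z axis of empty_mid and the z axis of full_mid, either way round below 0.12 rad and angle between the x axis of empty_mid and the x axis of full_mid, either way round below 0.12 rad and distance between full_mid and stand_seat below 0.03 m), for 0.2 s.
2. both trays, still capped together, lie turned over on the stand, the formerly empty one underneath (x of empty_mid in the frame of full_mid between -0.012 and 0.012 m and y of empty_mid in the frame of full_mid between -0.012 and 0.012 m and z of empty_mid in the frame of full_mid between 0.024 and 0.034 m and angle between the z axis of empty_mid and the z axis of full_mid, either way round below 0.12 rad and angle between the x axis of empty_mid and the x axis of full_mid, either way round below 0.12 rad and distance between empty_mid and stand_seat below 0.02 m and angle between empty_mid's own z axis and vertical between 0.64 and 0.93 rad and angle between empty_mid's own x axis and vertical above 2.15 rad), for 0.2 s.
At the end, for the whole second after the job is handed in: The formerly empty tray lies mouth up on the stand (centre within 20 mm of the seat), handle end uppermost; all four wheels flat in it, hub faces down; the emptied tray stands between the rack's posts, handle up, upright within 0.2 rad; both trays at rest but for slight rocking (distance between empty_mid and stand_seat below 0.02 m and angle between empty_mid's own z axis and vertical between 0.64 and 0.93 rad and angle between empty_mid's own x axis and vertical above 2.15 rad and x of wheel0_mid in the frame of empty_mid between -0.045 and 0.055 m and y of wheel0_mid in the frame of empty_mid between -0.048 and 0.048 m and z of wheel0_mid in the frame of empty_mid between 0.014 and 0.026 m and angle between each of wheel0_mid, wheel1_mid, wheel2_mid, wheel3_mid's own z axis and vertical above 2.15 rad and angle between the z axis of each of wheel0_mid, wheel1_mid, wheel2_mid, wheel3_mid and the z axis of empty_mid, either way round below 0.17 rad and x of wheel1_mid in the frame of empty_mid between -0.045 and 0.055 m and y of wheel1_mid in the frame of empty_mid between -0.048 and 0.048 m and z of wheel1_mid in the frame of empty_mid between 0.014 and 0.026 m and x of wheel2_mid in the frame of empty_mid between -0.045 and 0.055 m and y of wheel2_mid in the frame of empty_mid between -0.048 and 0.048 m and z of wheel2_mid in the frame of empty_mid between 0.014 and 0.026 m and x of wheel3_mid in the frame of empty_mid between -0.045 and 0.055 m and y of wheel3_mid in the frame of empty_mid between -0.048 and 0.048 m and z of wheel3_mid in the frame of empty_mid between 0.014 and 0.026 m and x of full_mid in the frame of rack between -0.012 and 0.012 m and y of full_mid in the frame of rack between -0.04 and 0.04 m and z of full_mid in the frame of rack between 0.085 and 0.099 m and angle between full_mid's own x axis and vertical above 2.94 rad and linear speed of full below 0.08 m/s and linear speed of empty below 0.03 m/s); the robot touches nothing.
It fails at once if a bystander (cone, house, biplane, glue bottle, brush, dowel pot or block) is moved more than 40 mm (distance of any of cone, house, biplane, glue, brush, dowel_pot, block from where it was at the start of the episode above 0.04 m).
It also fails if it takes over 72 s, if anything falls off the work surface, if the arm or the gripper's body presses on something with over 40 N, if the wrist force passes 120 N, or if a joint passes its speed limit or range.

## Working session

There is one attempt and no reset: what is moved stays moved. The work goes in short steps, Python scripts to look and compute and a tool call to move; the robot and the scene stay as the last step left them, time stands still between calls to the robot, and variables do not carry over. Pictures are saved under pics/ and viewed, about 8 in all and at most 12, crops included, and the job is handed in when it is done.

Besides the shell and the picture viewer there is one more tool, called after "Request:" by a JSON object that holds its "method" and its "body", one argument or row to a line. drive_tool: Moves the arm, as the interface text tells. Its arguments: {"type":"object","properties":{"deltas":{"type":"array"},"force":{"type":"number"}},"required":["deltas"]}

```bash
mkdir -p pics; ls; python3 - <<'E'
from workcell import bot
import cv2,pickle
for n in("scene","top"):
    c=bot.read_camera(n); cv2.imwrite(f"pics/{n}0.png",c["frame"]); pickle.dump(c,open(f"{n}.pkl","wb"))
    print(n,c["mtx"].round(1).tolist(),(-c["R"].T@c["t"]).round(3),c["R"].round(3).tolist())
print(bot.read_state())
E
```

```text
pics
scene [[488.7, 0.0, 329.1], [0.0, 488.7, 196.6], [0.0, 0.0, 1.0]] [1.326 0.34  1.118] [[-0.394, 0.919, -0.003], [0.69, 0.293, -0.662], [-0.607, -0.263, -0.75]]
top [[409.7, 0.0, 314.3], [0.0, 409.7, 198.7], [0.0, 0.0, 1.0]] [0.45  0.005 1.26 ] [[-0.021, -1.0, -0.012], [-0.998, 0.022, -0.064], [0.065, 0.01, -0.998]]
{'time': 0.1, 'q': array([ 1.07507760e+00,  2.64699798e-01,  1.60530394e+00, -1.11673470e-05,
        1.27372086e+00, -3.68983252e-02]), 'joint_vel': array([-0.00134818, -0.00113474, -0.00119193, -0.00092606, -0.00100652,
       -0.00079076]), 'joint_torque': array([ 2.64391174e-04, -5.16706574e+01, -3.68590343e+01, -1.61691776e-05,
        6.21295781e-03, -2.03248635e-05]), 'tool_pos': array([0.2986216 , 0.60456949, 0.23003582]), 'tcp_rot': array([-0.71427763, -3.0587483 ,  0.00323464]), 'wrist_force': array([-0.63393546, -0.42938833,  0.23343932]), 'torque': array([0.03262667, 0.03859625, 0.00027405]), 'width': 0.9985678347574743}
```

View pics/scene0.png

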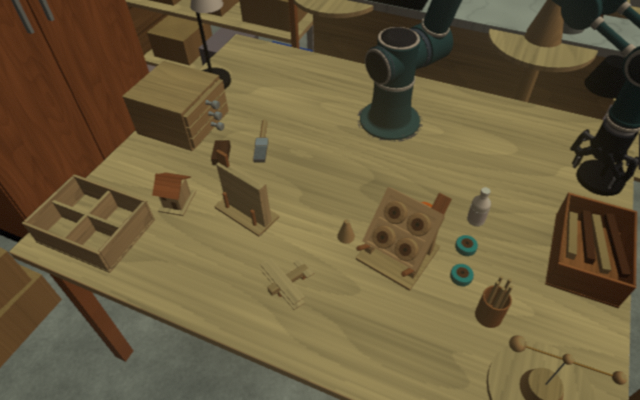

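View pics/top0.png

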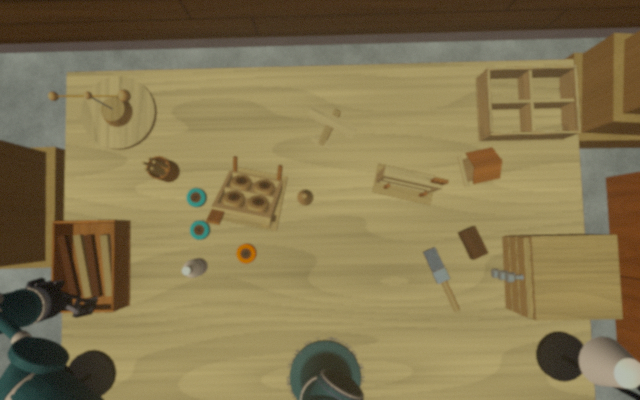

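```bash
python3 - <<'E'
import cv2,numpy as np
t=cv2.imread("pics/top0.png");s=cv2.imread("pics/scene0.png")
def crop(im,x,y,w,h,k):
    c=cv2.resize(im[y:y+h,x:x+w],None,fx=k,fy=k,interpolation=cv2.INTER_CUBIC)
    c=cv2.convertScaleAbs(c,alpha=1.5)
    for i in range(0,w,10): cv2.putText(c,str(x+i),(i*k,8),0,.3,(0,255,255),1); cv2.line(c,(i*k,10),(i*k,14),(0,255,255),1)
    for j in range(10,h,10): cv2.putText(c,str(y+j),(0,j*k+3),0,.3,(0,255,255),1); cv2.line(c,(20,j*k),(24,j*k),(0,255,255),1)
    return c
a=np.hstack([crop(t,200,145,100,100,4),crop(t,360,150,100,75,4) if 0 else crop(t,360,140,100,100,4)])
cv2.imwrite("pics/a.png",a)
b=np.hstack([crop(s,345,180,110,110,4)[:400,:400],crop(s,200,150,100,100,4)])
cv2.imwrite("pics/b.png",b)
E
```

```text
(no output)
```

View pics/a.png

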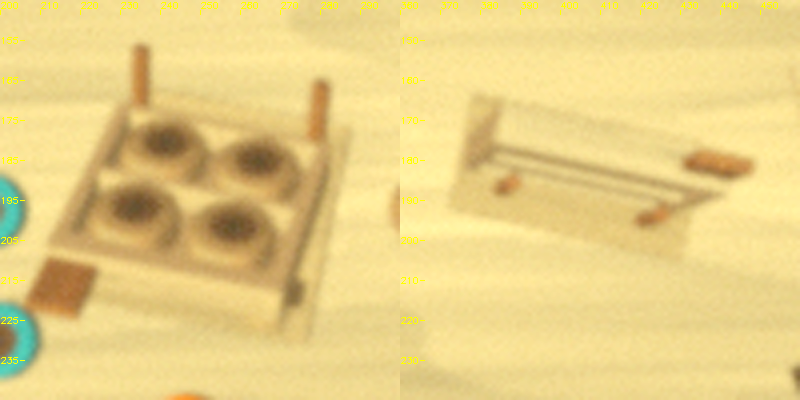

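View pics/b.png

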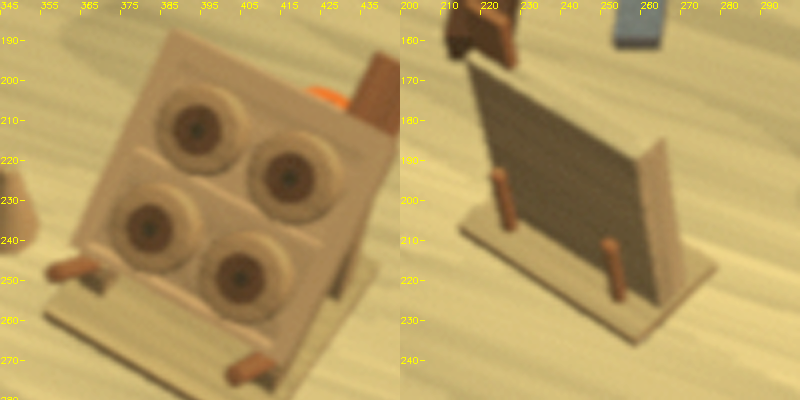

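```bash
cat > g.py <<'E'
import numpy as np,pickle
from scipy.optimize import least_squares
from scipy.spatial.transform import Rotation as Ro
C={n:pickle.load(open(f"{n}.pkl","rb")) for n in("scene","top")}
def proj(n,X):
    c=C[n];p=np.atleast_2d(X)@c["R"].T+c["t"];p=p@c["mtx"].T;return p[:,:2]/p[:,2:]
def pose(yaw,kind):
    z=Ro.from_euler('z',yaw).as_matrix()
    s=.5**.5
    B={'stand':np.array([[s,0,s],[0,1,0],[-s,0,s]]),'rack':np.array([[0,0,-1],[0,-1,0],[-1,0,0.]]),'I':np.eye(3)}[kind]
    return z@B
E
cat > fit.py <<'E'
from g import *
M=.08;T=.014
# stand: (frame, pt, cam, px) tray pts
S=[('top',(M,M,T),(230.5,170.8)),('top',(-M,M,T),(212.5,205.5)),('top',(-M,-M,T),(270.8,217.5)),('top',(M,-M,T),(281.8,180.8)),
('scene',(-M,-M,T),(388,187.5)),('scene',(M,-M,T),(363,240.8)),('scene',(M,M,T),(415,268)),('top',(-.105,.062,.003),(215.5,217))]
def fs(p):
    R=pose(p[2],'stand');return [R@np.array(a)+[p[0],p[1],.115] for _,a,_ in S]
def rs(p): return np.concatenate([proj(o[0],X)[0]-o[2] for X,o in zip(fs(p),S)])
r=least_squares(rs,[.5,.17,-.2],loss='soft_l1');print('stand',r.x.round(4));print(rs(r.x).reshape(-1,2).round(1).tolist())
Rk=[('top',(-.045,-.09,.012),(431.5,205)),('top',(-.045,.09,.012),(372.5,192.5)),('top',(.045,.09,.012),(378.3,163.8)),
('top',(-.023,.055,.087),(387,185.8)),('top',(-.023,-.055,.087),(423.3,193.8)),
('scene',(.045,-.09,.012),(215,207.5)),('scene',(.045,.09,.012),(259,235)),('scene',(-.045,.09,.012),(279.3,217)),
('scene',(.023,-.055,.087),(224.5,193)),('scene',(.023,.055,.087),(252.3,210.3))]
def rr(p):
    R=pose(p[2],'I');return np.concatenate([proj(c,R@np.array(a)+[p[0],p[1],0])[0]-x for c,a,x in Rk])
k=least_squares(rr,[.5,-.25,-.2],loss='soft_l1');print('rack',k.x.round(4));print(rr(k.x).reshape(-1,2).round(1).tolist())
E_=[('scene',(-M,M,-T),(216.8,166.3)),('scene',(-M,-M,-T),(259.3,190)),('scene',(-M,-M,T),(266,185)),('scene',(M,-M,-T),(265,226.5)),('top',(-.124,.062,0),(439.75,181))]
def re(p):
    R=pose(p[2],'rack');return np.concatenate([proj(c,R@np.array(a)+[p[0],p[1],.092])[0]-x for c,a,x in E_])
e=least_squares(re,k.x,loss='soft_l1');print('empty',e.x.round(4));print(re(e.x).reshape(-1,2).round(1).tolist())
R=pose(k.x[2],'I');print('empty in rack',R.T@(np.r_[e.x[:2],0]-np.r_[k.x[:2],0]))
print('tab tip',pose(e.x[2],'rack')@[-.106,.062,0]+[*e.x[:2],.092])
E
python3 fit.py
```

```text
stand [ 0.5341  0.2015 -0.2014]
[[-1.9, -0.4], [-1.5, 1.1], [-0.4, -0.1], [0.3, -0.7], [-1.7, -2.4], [-1.8, -1.0], [-0.4, 0.8], [-0.7, 0.2]]
rack [ 0.5706 -0.2524 -0.2411]
[[-3.1, -0.6], [-2.1, -1.0], [-1.7, -0.8], [0.2, -1.2], [1.6, -0.9], [-0.5, -3.0], [0.3, -1.5], [0.8, -3.1], [-0.5, -4.6], [-0.0, -4.3]]
empty [ 0.575  -0.2446 -0.2691]
[[0.1, -3.3], [-0.5, -0.3], [0.2, -1.4], [0.0, 0.8], [-0.6, -1.2]]
empty in rack [0.00241092 0.00861547 0.        ]
tab tip [ 0.55850661 -0.30439148  0.198     ]
```

```bash
sed -i 's/,\.087)/,.075)/g' fit.py; cat >> fit.py <<'E'
import cv2
def box(x0,x1,y0,y1,z0,z1):
    c=[(x,y,z) for x in(x0,x1) for y in(y0,y1) for z in(z0,z1)]
    return [(np.array(c[i]),np.array(c[j])) for i in range(8) for j in range(i) if bin(i^j).count('1')==1]
tray=box(-M,M,-M,M,-T,T)+box(-.124,-M,.044,.08,-.005,.005)
def panel(n,u0,v0,items,w=100,h=75,k=4):
    im=cv2.imread(f"pics/{n}0.png")[v0:v0+h,u0:u0+w]
    im=cv2.convertScaleAbs(cv2.resize(im,None,fx=k,fy=k,interpolation=cv2.INTER_CUBIC),alpha=1.5)
    for L,R,t,col in items:
        for a,b in L:
            q=(proj(n,np.array([R@a+t,R@b+t]))-[u0,v0]+.5)*k
            cv2.line(im,*[tuple(int(v*8) for v in p) for p in q],col,1,cv2.LINE_AA,3)
    return im
st=[(tray,pose(r.x[2],'stand'),np.r_[r.x[:2],.115],(0,255,0))]
rk=[(box(-.045,.045,-.09,.09,0,.012)+[(np.array((x,y,.012)),np.array((x,y,.075))) for x in(-.023,.023) for y in(-.055,.055)],pose(k.x[2],'I'),np.r_[k.x[:2],0],(255,0,0)),(tray,pose(e.x[2],'rack'),np.r_[e.x[:2],.092],(0,255,0))]
cv2.imwrite("pics/o.png",np.vstack([np.hstack([panel('top',200,150,st),panel('scene',350,185,st)]),np.hstack([panel('top',365,150,rk),panel('scene',195,155,rk)])]))
E
python3 fit.py
```

```text
stand [ 0.5341  0.2015 -0.2014]
[[-1.9, -0.4], [-1.5, 1.1], [-0.4, -0.1], [0.3, -0.7], [-1.7, -2.4], [-1.8, -1.0], [-0.4, 0.8], [-0.7, 0.2]]
rack [ 0.5707 -0.2537 -0.236 ]
[[-2.6, -0.8], [-1.6, -0.8], [-1.4, -0.7], [0.0, -0.7], [1.0, -0.7], [-1.0, -3.0], [0.0, -1.7], [0.4, -3.4], [-0.3, -1.8], [0.2, -1.7]]
empty [ 0.575  -0.2446 -0.2691]
[[0.1, -3.3], [-0.5, -0.3], [0.2, -1.4], [0.0, 0.8], [-0.6, -1.2]]
empty in rack [0.00206159 0.00986441 0.        ]
tab tip [ 0.55850661 -0.30439148  0.198     ]
```

View pics/o.png

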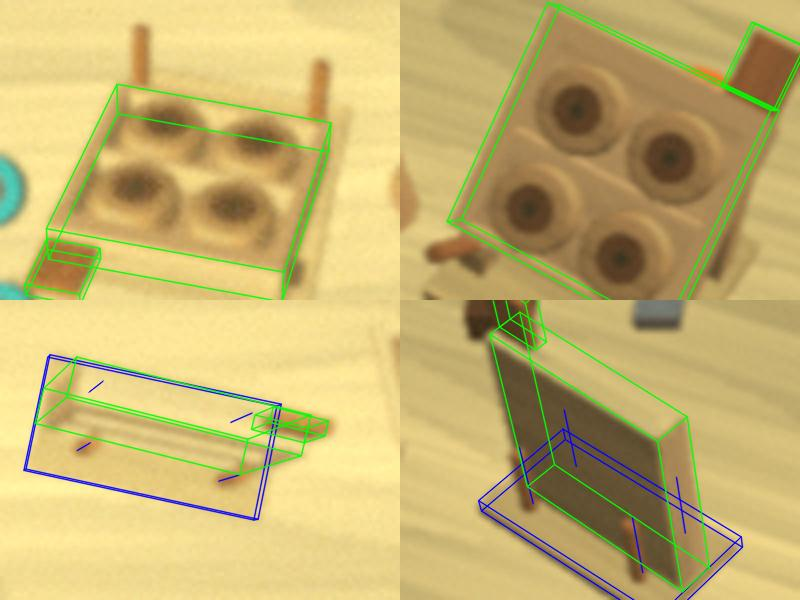

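Request:
{"method": "drive_tool", "body": {
  "deltas": [
    {"offset": [6,-6,10],"angular": [0,0,0],"hand": 1},
    {"offset": [12,-12,15],"angular": [0,0,0],"hand": 1},
    {"offset": [18,-18,20],"angular": [0,0,0],"hand": 1},
    {"offset": [20,-24,20],"angular": [0,0,0],"hand": 1},
    {"offset": [22,-30,20],"angular": [0,0,0],"hand": 1},
    {"offset": [24,-36,20],"angular": [0,0,0],"hand": 1}
  ]
}}

```text
time: 0.85
tool_pos: [0.4887, 0.3502, 0.4091]
tcp_rot: [0.714, 3.059, 0.001]
wrist_force: [0.0, -0.5, -0.7]
width: 1.0
```

Request:
{"method": "drive_tool", "body": {
  "deltas": [
    {"offset": [0,-6,0],"angular": [0,0,-10],"hand": 1},
    {"offset": [0,-12,0],"angular": [0,0,-20],"hand": 1},
    {"offset": [0,-18,0],"angular": [0,0,-30],"hand": 1},
    {"offset": [0,-24,0],"angular": [0,0,-40],"hand": 1},
    {"offset": [0,-30,0],"angular": [0,0,-50],"hand": 1},
    {"offset": [0,-36,0],"angular": [0,0,-60],"hand": 1},
    {"offset": [0,-42,0],"angular": [0,0,-70],"hand": 1},
    {"offset": [2,-48,0],"angular": [0,0,-79],"hand": 1}
  ]
}}

```text
time: 1.85
tool_pos: [0.5067, -0.1293, 0.4088]
tcp_rot: [2.502, 1.899, 0.001]
wrist_force: [1.2, -0.1, -0.3]
width: 1.002
```

```bash
cat > lg.py <<'E'
from workcell import bot
import pickle,os
def log():
    s=bot.read_state();L=pickle.load(open("log.pkl","rb")) if os.path.exists("log.pkl") else []
    L.append((s["q"],s["tool_pos"],s["tcp_rot"]));pickle.dump(L,open("log.pkl","wb"));return s
if __name__=="__main__":
    s=log();print(s["time"],s["q"].round(3),s["tool_pos"].round(4),s["tcp_rot"].round(3),s["wrist_force"].round(1),s["width"])
E
python3 lg.py
```

```text
1.85 [-0.298 -0.086  1.664  0.     1.563 -0.025] [ 0.5067 -0.1293  0.4088] [2.502e+00 1.899e+00 1.000e-03] [ 1.2 -0.1 -0.3] 1.0015632289630156
```

Request:
{"method": "drive_tool", "body": {
  "deltas": [
    {"offset": [0,-6,-6],"angular": [0,0,0],"hand": 1},
    {"offset": [0,-7,-10],"angular": [0,0,0],"hand": 0.7},
    {"offset": [0,-7,-13],"angular": [0,0,0],"hand": 0.6},
    {"offset": [0,-7,-13],"angular": [0,0,0],"hand": 0.6},
    {"offset": [0,-7,-13],"angular": [0,0,0],"hand": 0.6}
  ]
}}

```text
time: 2.48
tool_pos: [0.5082, -0.1976, 0.2799]
tcp_rot: [2.496, 1.906, 0.001]
wrist_force: [0.5, 0.4, 0.3]
width: 0.596
```

```bash
python3 lg.py; python3 - <<'E'
from workcell import bot
import cv2,numpy as np
a=bot.read_camera("scene")["frame"];b=bot.read_camera("top")["frame"]
k=lambda im,u,v:cv2.convertScaleAbs(cv2.resize(im[v:v+110,u:u+80],None,fx=5,fy=5,interpolation=cv2.INTER_CUBIC),alpha=1.5)
cv2.imwrite("pics/c.png",np.hstack([k(a,190,110),k(b,375,120)]))
E
```

```text
2.475 [-0.416 -0.011  1.822  0.     1.329 -0.15 ] [ 0.5082 -0.1976  0.2799] [2.496e+00 1.906e+00 1.000e-03] [0.5 0.4 0.3] 0.5963962326506245
```

View pics/c.png

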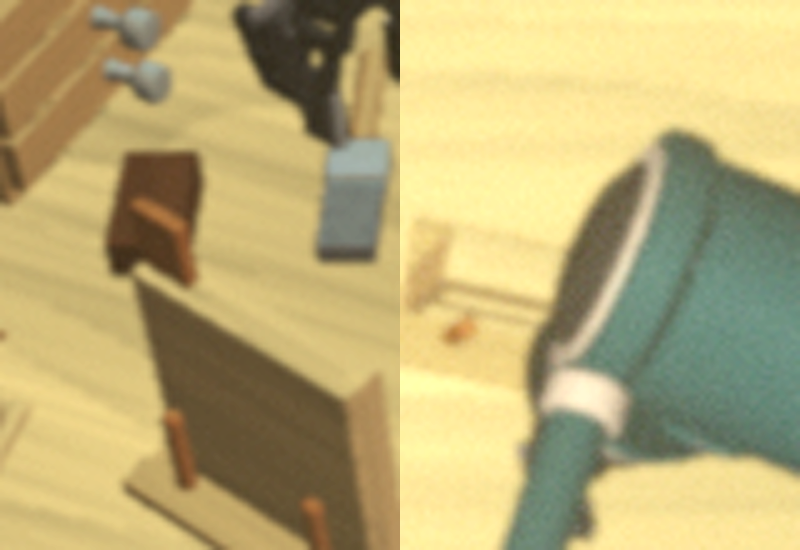

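```bash
sed -i "s/^E_=\[/E_=[('scene',(-.124,.08,0),(217.3,150)),('scene',(-.124,.044,0),(227.3,156.5)),('scene',(-.08,.044,-.005),(228.6,166.6)),/" fit.py; python3 fit.py | tail -4
cat > kin.py <<'E'
import numpy as np,pickle
from scipy.optimize import least_squares
from scipy.spatial.transform import Rotation as Ro
W=Ro.from_rotvec
def fk(q,P):
    a1,d,h,L2,L3,e,d6=P
    A=Ro.from_euler('z',q[0]);B=Ro.from_euler('y',q[1]);D=Ro.from_euler('y',q[1]+q[2])
    E=A*D*Ro.from_euler('z',q[3]);F=E*Ro.from_euler('y',q[4]);G=F*Ro.from_euler('z',q[5])
    p=A.apply([a1,d,h])+(A*B).apply([0,0,L2])+(A*D).apply([e,0,L3])+F.apply([0,0,d6])
    return p,G
def fitk():
    L=pickle.load(open("log.pkl","rb"))+[(np.array([1.0750776,.2646998,1.605304,0,1.27372086,-.0368983]),np.array([.2986216,.6045695,.2300358]),np.array([-.71427763,-3.0587483,.00323]))]
    K=fk(L[0][0],[0]*7)[1].inv()*W(L[0][2])
    f=lambda P:np.concatenate([fk(q,P)[0]-p for q,p,_ in L])
    r=least_squares(f,[0,.02,.3,.4,.35,0,.25],x_scale=.1);
    return r.x,K,np.abs(f(r.x)).max(),[ (W(v).inv()*fk(q,r.x)[1]*K).magnitude() for q,_,v in L],np.linalg.matrix_rank(r.jac,1e-4)
if __name__=="__main__": print(*fitk(),sep="\n");print(fitk()[1].as_matrix().round(2))
E
python3 kin.py
```

```text
empty [ 0.5765 -0.2438 -0.2591]
[[0.3, -0.9], [-0.3, -1.7], [-0.4, 0.9], [-0.2, -2.7], [-0.3, 0.1], [0.4, -1.1], [0.3, 1.1], [-0.9, -2.0]]
empty in rack [0.00334816 0.01098341 0.        ]
tab tip [ 0.5606148  -0.30376543  0.198     ]
[1.67910595e-06 2.48983839e-02 2.54827012e-01 5.12050200e-01
 5.66200844e-01 1.43107563e-03 3.50746096e-01]
Rotation.from_matrix(array([[ 2.22044605e-16, -1.00000000e+00, -4.68555302e-16],
                            [ 1.00000000e+00,  2.22044605e-16,  5.30711184e-17],
                            [-5.30711184e-17, -4.68555302e-16,  1.00000000e+00]]))
1.8720275563599564e-06
[0.0, 6.361027872886674e-16, 1.0835432616503082e-05]
7
[[ 0. -1. -0.]
 [ 1.  0.  0.]
 [-0. -0.  1.]]
```

Request:
{"method": "drive_tool", "body": {
  "deltas": [
    {"offset": [2.6,-5.3,0],"angular": [0,0,0.5],"hand": 0.6},
    {"offset": [5.2,-10.6,0],"angular": [0,0,0.5],"hand": 0.5},
    {"offset": [5.2,-10.6,-4],"angular": [0,0,0.5],"hand": 0.5},
    {"offset": [5.2,-10.6,-8],"angular": [0,0,0.5],"hand": 0.5},
    {"offset": [5.2,-10.6,-9.8],"angular": [0,0,0.5],"hand": 0.5},
    {"offset": [5.2,-10.6,-9.8],"angular": [0,0,0.5],"hand": 0.5}
  ]
}}

```text
time: 3.32
tool_pos: [0.5594, -0.303, 0.1802]
tcp_rot: [-2.487, -1.917, 0.001]
wrist_force: [-0.3, 0.2, 0.9]
width: 0.504
```

Request:
{"method": "drive_tool", "body": {
  "deltas": [
    {"offset": [0,0,0],"angular": [0,0,0],"hand": 0.2},
    {"offset": [0,0,0],"angular": [0,0,0],"hand": 0.0},
    {"offset": [0,0,0],"angular": [0,0,0],"hand": 0.0},
    {"offset": [0,0,0],"angular": [0,0,0],"hand": 0.0}
  ],
  "force": 50
}}

```text
time: 3.82
tool_pos: [0.5609, -0.3043, 0.1832]
tcp_rot: [2.486, 1.915, 0.003]
wrist_force: [0.2, 0.4, 6.5]
width: 0.106
```

```bash
python3 lg.py
```

```text
3.825 [-0.536  0.225  1.742  0.     1.17  -0.278] [ 0.5609 -0.3043  0.1832] [2.486 1.915 0.003] [0.2 0.4 6.5] 0.10591844194396492
```

Request:
{"method": "drive_tool", "body": {
  "deltas": [
    {"offset": [0,0,2],"angular": [0,0,0],"hand": 0},
    {"offset": [0,0,6],"angular": [0,0,0],"hand": 0},
    {"offset": [0,0,11],"angular": [0,0,0],"hand": 0},
    {"offset": [0,0,16],"angular": [0,0,0],"hand": 0},
    {"offset": [-2,3,20],"angular": [0,-8,0],"hand": 0},
    {"offset": [-4,7,24],"angular": [0,-15,0],"hand": 0},
    {"offset": [-6,11,25],"angular": [0,-22,0],"hand": 0},
    {"offset": [-6,11,25],"angular": [0,-22,0],"hand": 0}
  ],
  "force": 90
}}

```text
time: 4.82
tool_pos: [0.4958, -0.1907, 0.4324]
tcp_rot: [2.273, 1.754, 0.445]
wrist_force: [0.4, 0.9, -1.9]
width: 0.097
```

```bash
python3 lg.py; python3 kin.py | head -2; cat > plan.py <<'E'
from g import *
from kin import *
from workcell import bot
P,K=fitk()[:2]
lim=np.array([[-2.63,2.63],[-.94,2.18],[.31,2.57],[-1.31,4.45],[0,2.66],[-2.55,2.55]])
def ik(p,R,q0=None):
    best=None
    for q0 in ([q0] if q0 is not None else [])+[np.array([.4,0,1.8,j4,1.2,j6]) for j4 in(-1,0,1,2.5) for j6 in(-1.6,0,1.6)]:
        f=lambda q:np.r_[(fk(q,P)[0]-p)*5,((fk(q,P)[1]*K).inv()*R).as_rotvec()]
        r=least_squares(f,np.clip(q0,lim[:,0]+.01,lim[:,1]-.01),bounds=(lim[:,0],lim[:,1]))
        if best is None or r.cost<best.cost: best=r
        if best.cost<1e-9: break
    return best.x.round(3),best.cost
S=np.array([.5341,.2015,.115]);Rs=pose(-.2014,'stand')  # stand seat
def tool(sign,x,y,z):
    "tool z along stand x, tool y = sign*stand z; TCP at seat-frame x,y,z"
    yy=sign*Rs[:,2];zz=Rs[:,0];return S+Rs@[x,y,z],Ro.from_matrix(np.c_[np.cross(yy,zz),yy,zz])
def delta(p,R,s=None):
    s=s or bot.read_state();return ((p-s["tool_pos"])*100).round(1),np.degrees((R*W(s["tcp_rot"]).inv()).as_rotvec()).round(1)
E
python3 - <<'E'
from plan import *
for n,(s,x,y,z) in dict(cap=(1,-.0912,-.062,.028),hover=(1,-.0912,-.062,.13),hover2=(1,-.11,-.062,.25),p1=(1,-.054,0,.014),p2=(-1,-.054,0,.014)).items():
    p,R=tool(s,x,y,z);print(n,p.round(3),*ik(p,R),delta(p,R))
E
```

```text
4.825 [-0.542 -0.308  1.851  0.204  1.269 -0.314] [ 0.4958 -0.1907  0.4324] [2.273 1.754 0.445] [ 0.4  0.9 -1.9] 0.09704425323147528
[6.77032567e-08 2.48991691e-02 2.51801378e-01 5.12001736e-01
 5.66199904e-01 1.40082757e-03 3.47702321e-01]
cap [0.478 0.15  0.199] [ 0.618 -0.36   2.457 -0.951  0.687  1.473] 1.2453259080076203e-26 (array([ -1.8,  34. , -23.3]), array([-10.4, -21.7,   1. ]))
hover [0.549 0.135 0.271] [ 0.471 -0.326  2.293 -0.787  0.671  1.178] 1.3620176566706528e-30 (array([  5.3,  32.6, -16.1]), array([-10.4, -21.7,   1. ]))
hover2 [0.619 0.121 0.37 ] [ 0.363 -0.272  2.071 -0.599  0.735  0.89 ] 6.971332819116623e-24 (array([12.3, 31.2, -6.3]), array([-10.4, -21.7,   1. ]))
p1 [0.506 0.207 0.163] [ 0.7   -0.152  2.385 -1.091  0.675  1.713] 2.3762123653849716e-30 (array([  1.1,  39.8, -26.9]), array([-10.4, -21.7,   1. ]))
p2 [0.506 0.207 0.163] [ 0.7   -0.152  2.385 -1.091  0.675 -1.429] 1.100861556211744e-30 (array([  1.1,  39.8, -26.9]), array([  95.3,  -14.2, -146.4]))
```

Request:
{"method": "drive_tool", "body": {
  "deltas": [
    {"offset": [2,5,0],"angular": [-2,-4,0.2],"hand": 0},
    {"offset": [4,10,0],"angular": [-3.5,-7.2,0.3],"hand": 0},
    {"offset": [6,15,0],"angular": [-5.2,-10.8,0.5],"hand": 0},
    {"offset": [8,20,-1],"angular": [-7,-14.5,0.7],"hand": 0},
    {"offset": [10,25,-3],"angular": [-8.7,-18,0.8],"hand": 0},
    {"offset": [12,30,-5],"angular": [-10.4,-21.7,1],"hand": 0},
    {"offset": [12.3,31.2,-6.3],"angular": [-10.4,-21.7,1],"hand": 0},
    {"offset": [12.3,31.2,-6.3],"angular": [-10.4,-21.7,1],"hand": 0}
  ]
}}

```text
time: 5.82
tool_pos: [0.622, 0.1197, 0.3644]
tcp_rot: [1.907, 1.56, 0.635]
wrist_force: [-0.1, -0.1, -1.5]
width: 0.102
```

```bash
python3 lg.py; python3 - <<'E'
from plan import *
import cv2
for x,z in((-.096,.13),(-.096,.04),(-.096,.03)): print(delta(*tool(1,x,-.062,z)))
# overlay expected tray pose from tool pose
s=bot.read_state();R=W(s["tcp_rot"]).as_matrix();Rt=np.c_[R[:,2],np.cross(-R[:,1],R[:,2]),-R[:,1]];t=s["tool_pos"]-Rt@[-.0912,.062,0]
M=.08;T=.014
def box(x0,x1,y0,y1,z0,z1):
    c=[(x,y,z) for x in(x0,x1) for y in(y0,y1) for z in(z0,z1)]
    return [(np.array(c[i]),np.array(c[j])) for i in range(8) for j in range(i) if bin(i^j).count('1')==1]
L=box(-M,M,-M,M,-T,T)+box(-.124,-M,.044,.08,-.005,.005)
im=[]
for n,u,v in(("scene",350,130),("top",225,110)):
    f=bot.read_camera(n)["frame"][v:v+110,u:u+80]; f=cv2.convertScaleAbs(cv2.resize(f,None,fx=5,fy=5,interpolation=cv2.INTER_CUBIC),alpha=1.4)
    for a,b in L:
        q=(proj(n,np.array([Rt@a+t,Rt@b+t]))-[u,v]+.5)*5
        cv2.line(f,*[tuple(int(v*8) for v in p) for p in q],(0,255,0),1,cv2.LINE_AA,3)
    im.append(f)
cv2.imwrite("pics/d.png",np.hstack(im))
E
```

```text
5.825 [ 0.356 -0.261  2.068 -0.592  0.73   0.88 ] [0.622  0.1197 0.3644] [1.907 1.56  0.635] [-0.1 -0.1 -1.5] 0.10188138268599559
(array([-7.7,  1.6, -9. ]), array([ 0.1, -0.5, -0.1]))
(array([-13.9,   2.9, -15.3]), array([ 0.1, -0.5, -0.1]))
(array([-14.6,   3. , -16. ]), array([ 0.1, -0.5, -0.1]))
```

View pics/d.png

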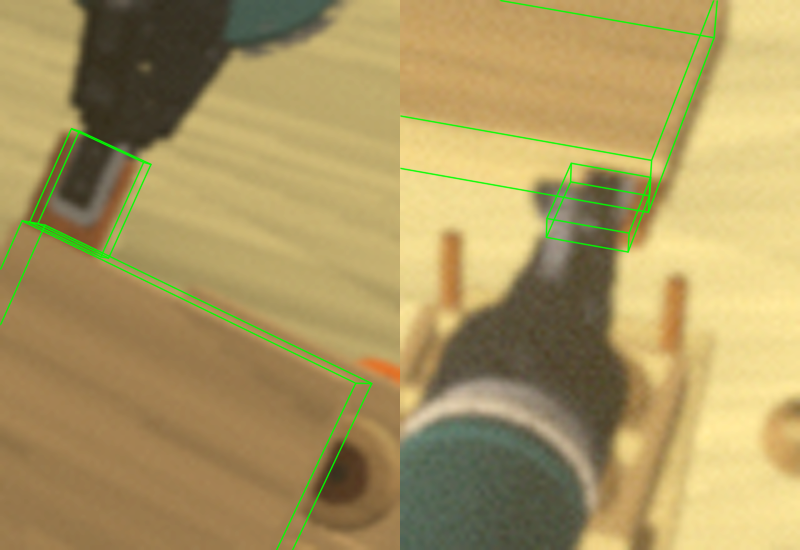

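Request:
{"method": "drive_tool", "body": {
  "deltas": [
    {"offset": [-3.8,0.9,-4.5],"angular": [0,-0.2,0],"hand": 0},
    {"offset": [-7.7,1.8,-9],"angular": [0.1,-0.5,-0.1],"hand": 0},
    {"offset": [-10.8,2.5,-12.1],"angular": [0.1,-0.5,-0.1],"hand": 0},
    {"offset": [-12.5,2.8,-13.9],"angular": [0.1,-0.5,-0.1],"hand": 0},
    {"offset": [-13.9,3.1,-15.3],"angular": [0.1,-0.5,-0.1],"hand": 0},
    {"offset": [-13.9,3.1,-15.3],"angular": [0.1,-0.5,-0.1],"hand": 0}
  ]
}}

```text
time: 6.68
tool_pos: [0.4834, 0.1485, 0.2146]
tcp_rot: [1.904, 1.546, 0.649]
wrist_force: [0.8, -0.5, -0.4]
width: 0.103
```

Request:
{"method": "drive_tool", "body": {
  "deltas": [
    {"offset": [-0.4,0.1,-0.4],"angular": [0,0,0],"hand": 0},
    {"offset": [-0.7,0.1,-0.7],"angular": [0,0,0],"hand": 0},
    {"offset": [-0.7,0.1,-0.7],"angular": [0,0,0],"hand": 0}
  ]
}}

```text
time: 7.05
tool_pos: [0.4767, 0.1503, 0.2077]
tcp_rot: [1.904, 1.547, 0.65]
wrist_force: [-0.0, 0.2, -1.3]
width: 0.1
```

```bash
python3 lg.py; python3 - <<'E'
from plan import *
s=bot.read_state();print(Rs.T@(s["tool_pos"]-S),delta(*tool(1,-.096,-.06,.028)),Rs.T@s["wrist_force"])
E
```

```text
7.05 [ 0.624 -0.375  2.452 -0.94   0.702  1.463] [0.4767 0.1503 0.2077] [1.904 1.547 0.65 ] [-0.   0.2 -1.3] 0.09994605533329098
[-0.09802466 -0.06167087  0.03301662] (array([-0.2,  0.2, -0.5]), array([-0.2,  0.3,  0.2])) [ 0.9129861   0.15832176 -0.9876059 ]
```

Request:
{"method": "drive_tool", "body": {
  "deltas": [
    {"offset": [-0.1,0.1,-0.2],"angular": [-0.2,0.3,0.2],"hand": 0},
    {"offset": [-0.2,0.15,-0.4],"angular": [-0.2,0.3,0.2],"hand": 0},
    {"offset": [-0.2,0.15,-0.4],"angular": [-0.2,0.3,0.2],"hand": 0}
  ]
}}

```text
time: 7.42
tool_pos: [0.4752, 0.1523, 0.2045]
tcp_rot: [1.901, 1.554, 0.646]
wrist_force: [2.2, -1.2, 1.1]
width: 0.102
```

Request:
{"method": "drive_tool", "body": {
  "deltas": [
    {"offset": [-0.1,0.0,-0.1],"angular": [0,0,0],"hand": 0},
    {"offset": [-0.2,0.0,-0.2],"angular": [0,0,0],"hand": 0},
    {"offset": [-0.2,0.0,-0.2],"angular": [0,0,0],"hand": 0}
  ]
}}

```text
time: 7.8
tool_pos: [0.4738, 0.1525, 0.2035]
tcp_rot: [1.901, 1.552, 0.648]
wrist_force: [6.8, 0.2, 1.4]
width: 0.102
```

```bash
python3 - <<'E'
from plan import *
s=bot.read_state();print(Rs.T@(s["tool_pos"]-S),Rs.T@s["wrist_force"])
E
```

```text
[-0.09735598 -0.0600697   0.02773486] [3.65264068 1.59212172 5.64827224]
```

Request:
{"method": "drive_tool", "body": {
  "deltas": [
    {"offset": [0,0,0],"angular": [0,0,0],"hand": 0.25},
    {"offset": [0,0,0],"angular": [0,0,0],"hand": 0.4},
    {"offset": [0,0,0],"angular": [0,0,0],"hand": 0.4},
    {"offset": [-2,0.4,2],"angular": [0,0,0],"hand": 0.4},
    {"offset": [-5,1,5],"angular": [0,0,0],"hand": 0.5},
    {"offset": [-7,1.4,7],"angular": [0,0,0],"hand": 0.8},
    {"offset": [-7,1.4,7],"angular": [0,0,0],"hand": 1}
  ]
}}

```text
time: 8.68
tool_pos: [0.4026, 0.1674, 0.2734]
tcp_rot: [1.901, 1.556, 0.65]
wrist_force: [0.2, -0.2, 0.0]
width: 0.902
```

```bash
python3 lg.py; python3 - <<'E'
from plan import *
import cv2
M=.08;T=.014
def box(x0,x1,y0,y1,z0,z1):
    c=[(x,y,z) for x in(x0,x1) for y in(y0,y1) for z in(z0,z1)]
    return [(np.array(c[i]),np.array(c[j])) for i in range(8) for j in range(i) if bin(i^j).count('1')==1]
L=box(-M,M,-M,M,-T,T)+box(-.124,-M,.044,.08,-.005,.005)+box(-M,M,-M,M,T,3*T)+box(-.124,-M,-.08,-.044,.023,.033)
im=[]
for n,u,v in(("scene",355,170),("top",205,145)):
    f=bot.read_camera(n)["frame"][v:v+110,u:u+80]; f=cv2.convertScaleAbs(cv2.resize(f,None,fx=5,fy=5,interpolation=cv2.INTER_CUBIC),alpha=1.4)
    for a,b in L:
        q=(proj(n,np.array([Rs@a+S,Rs@b+S]))-[u,v]+.5)*5
        cv2.line(f,*[tuple(int(v*8) for v in p) for p in q],(0,255,0),1,cv2.LINE_AA,3)
    im.append(f)
cv2.imwrite("pics/e.png",np.hstack(im))
for x in(-.11,-.054): 
  for z in (.014,): print(delta(*tool(1,x,0,z)))
s=bot.read_state();print(Rs.T@(s["tool_pos"]-S))
E
```

```text
8.675 [ 0.836 -0.565  2.43  -0.818  0.985  1.405] [0.4026 0.1674 0.2734] [1.901 1.556 0.65 ] [ 0.2 -0.2  0. ] 0.9017602349883931
(array([ 6.5,  4.9, -6.8]), array([ 0. ,  0. , -0.1]))
(array([ 10.4,   4.1, -10.8]), array([ 0. ,  0. , -0.1]))
[-0.19638944 -0.06101746  0.02404934]
```

View pics/e.png

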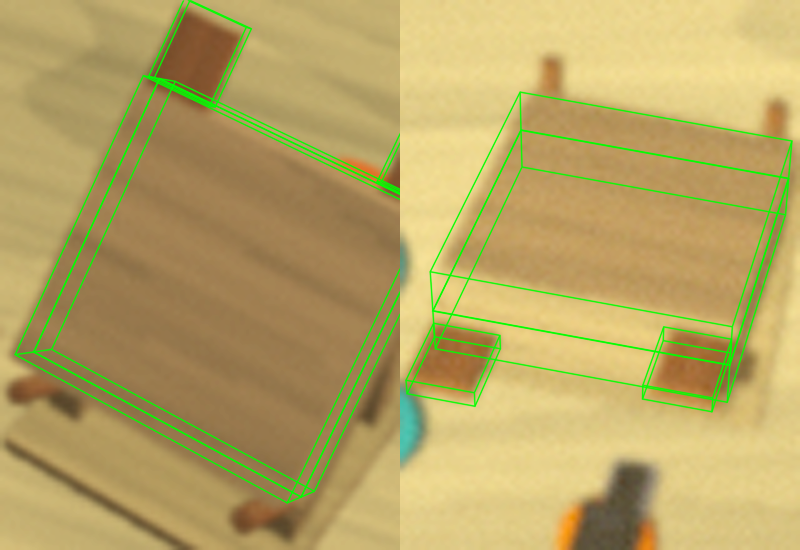

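Request:
{"method": "drive_tool", "body": {
  "deltas": [
    {"offset": [1.9,2.8,-2],"angular": [0,0,0],"hand": 1},
    {"offset": [3.7,5.5,-4],"angular": [0,0,-0.1],"hand": 1},
    {"offset": [3.7,5.5,-4],"angular": [0,0,-0.1],"hand": 1},
    {"offset": [6.5,4.9,-6.8],"angular": [0,0,-0.1],"hand": 1},
    {"offset": [8.4,4.5,-8.7],"angular": [0,0,-0.1],"hand": 1},
    {"offset": [10.3,4.1,-10.7],"angular": [0,0,-0.1],"hand": 1},
    {"offset": [10.3,4.1,-10.7],"angular": [0,0,-0.1],"hand": 1}
  ]
}}

```text
time: 9.65
tool_pos: [0.505, 0.2043, 0.1619]
tcp_rot: [1.905, 1.552, 0.635]
wrist_force: [-0.5, -1.6, 0.5]
width: 1.004
```

Request:
{"method": "drive_tool", "body": {
  "deltas": [
    {"offset": [0,0,0],"angular": [0,0,0],"hand": 0.7},
    {"offset": [0,0,0],"angular": [0,0,0],"hand": 0.4},
    {"offset": [0,0,0],"angular": [0,0,0],"hand": 0.4}
  ],
  "force": 30
}}

```text
time: 10.02
tool_pos: [0.5054, 0.2073, 0.1655]
tcp_rot: [1.903, 1.552, 0.645]
wrist_force: [-4.5, -0.5, 3.5]
width: 0.649
```

```bash
python3 lg.py; python3 - <<'E'
from plan import *
s=bot.read_state();print(Rs.T@(s["tool_pos"]-S),Rs.T@s["wrist_force"])
E
```

```text
10.025 [ 0.703 -0.158  2.385 -1.087  0.68   1.709] [0.5054 0.2073 0.1655] [1.903 1.552 0.645] [-4.5 -0.5  3.5] 0.6486396912928043
[-0.05642876 -0.0001081   0.01500313] [-5.55611216 -1.39117393 -0.56852007]
```

```bash
python3 - <<'E'
from plan import *
for s in(1,-1):
    p,R=tool(s,-.0564,0,.015);
    for up in(.05,.1,.2): print(s,*ik(p+[0,0,up],R))
print(np.degrees(np.pi)*Rs[:,0], Rs[:,0].round(3))
E
```

```text
1 [ 0.702 -0.236  2.338 -0.962  0.744  1.543] 6.936793424820395e-24
1 [ 0.702 -0.297  2.283 -0.869  0.815  1.413] 1.5291883758434651e-30
1 [ 0.702 -0.372  2.149 -0.745  0.961  1.218] 2.0430885628510602e-23
-1 [ 0.702 -0.236  2.338 -0.962  0.744 -1.598] 2.4682718167266808e-30
-1 [ 0.702 -0.297  2.283 -0.869  0.815 -1.729] 1.3038246241395235e-25
-1 [ 0.702 -0.372  2.149 -0.745  0.961 -1.924] 1.7035750705969744e-19
[ 124.70658687  -25.4610917  -127.27922061] [ 0.693 -0.141 -0.707]
```

Request:
{"method": "drive_tool", "body": {
  "deltas": [
    {"offset": [0,0,0],"angular": [0,0,0],"hand": 0.4},
    {"offset": [0,0,0],"angular": [0,0,0],"hand": 0.4},
    {"offset": [0,0,1],"angular": [0,0,0],"hand": 0.4},
    {"offset": [0,0,3],"angular": [0,0,0],"hand": 0.4},
    {"offset": [0,0,5],"angular": [0,0,0],"hand": 0.4}
  ],
  "force": 115
}}

```text
time: 10.65
tool_pos: [0.5044, 0.2066, 0.2136]
tcp_rot: [1.904, 1.555, 0.64]
wrist_force: [0.3, -0.2, -4.1]
width: 0.622
```

```bash
python3 lg.py; python3 - <<'E'
from plan import *
import cv2
s=bot.read_state();print(s["torque"],Rs.T@(s["tool_pos"]-S))
f=[cv2.convertScaleAbs(cv2.resize(bot.read_camera(n)["frame"][v:v+110,u:u+80],None,fx=5,fy=5,interpolation=cv2.INTER_CUBIC),alpha=1.4) for n,u,v in(("scene",355,165),("top",205,145))]
cv2.imwrite("pics/f.png",np.hstack(f))
E
```

```text
10.65 [ 0.703 -0.235  2.341 -0.961  0.745  1.544] [0.5044 0.2066 0.2136] [1.904 1.555 0.64 ] [ 0.3 -0.2 -4.1] 0.6223549817048345
[0.16299516 1.02656175 0.01182753] [-0.0910313  -0.00095305  0.04846479]
```

View pics/f.png

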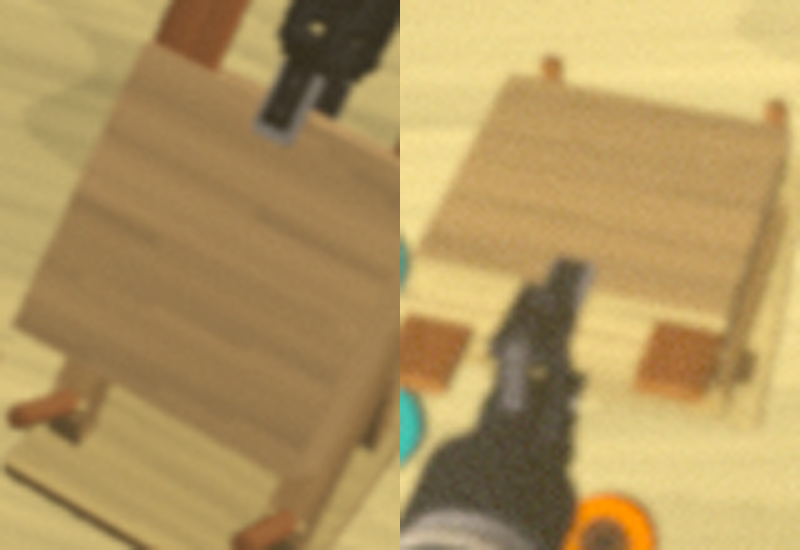

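Request:
{"method": "drive_tool", "body": {
  "deltas": [
    {"offset": [0,0,2],"angular": [0,0,0],"hand": 0.4},
    {"offset": [0,0,5],"angular": [0,0,0],"hand": 0.4},
    {"offset": [0,0,8],"angular": [0,0,0],"hand": 0.4},
    {"offset": [0,0,11],"angular": [0,0,0],"hand": 0.4},
    {"offset": [0,0,14],"angular": [0,0,0],"hand": 0.4},
    {"offset": [0,0,15],"angular": [0,0,0],"hand": 0.4},
    {"offset": [0,0,15],"angular": [0,0,0],"hand": 0.4}
  ],
  "force": 120
}}

```text
time: 11.62
tool_pos: [0.5053, 0.2068, 0.3636]
tcp_rot: [1.904, 1.553, 0.642]
wrist_force: [-0.3, 0.4, -4.5]
width: 0.623
```

Request:
{"method": "drive_tool", "body": {
  "deltas": [
    {"offset": [0,0,0],"angular": [-5.2,1.06,5.3],"hand": 0.4},
    {"offset": [0,0,0],"angular": [-10.4,2.1,10.6],"hand": 0.4},
    {"offset": [0,0,0],"angular": [-15.6,3.2,15.9],"hand": 0.4},
    {"offset": [0,0,0],"angular": [-20.8,4.2,21.2],"hand": 0.4},
    {"offset": [0,0,0],"angular": [-26,5.3,26.5],"hand": 0.4},
    {"offset": [0,0,0],"angular": [-31.2,6.35,31.8],"hand": 0.4},
    {"offset": [0,0,0],"angular": [-36.4,7.4,37.1],"hand": 0.4},
    {"offset": [0,0,0],"angular": [-41.6,8.5,42.4],"hand": 0.4}
  ]
}}

```text
time: 12.62
tool_pos: [0.5046, 0.2063, 0.3608]
tcp_rot: [0.833, 2.212, 0.149]
wrist_force: [-0.3, -0.2, -4.1]
width: 0.624
```

```bash
python3 lg.py; python3 - <<'E'
from plan import *
s=bot.read_state();R=W(s["tcp_rot"]).as_matrix();print(R[:,2],np.degrees(np.arctan2(*(Rs.T@R[:,1])[[1,2]])))
E
```

```text
12.625 [ 0.703 -0.37   2.156 -0.748  0.959  0.171] [0.5046 0.2063 0.3608] [0.833 2.212 0.149] [-0.3 -0.2 -4.1] 0.6236591800598872
[ 0.69052396 -0.14467779 -0.70869245] 60.352051654589204
```

Works as planned; continue the roll.

Request:
{"method": "drive_tool", "body": {
  "deltas": [
    {"offset": [0,0,0],"angular": [-5.2,1.06,5.3],"hand": 0.4},
    {"offset": [0,0,0],"angular": [-10.4,2.1,10.6],"hand": 0.4},
    {"offset": [0,0,0],"angular": [-15.6,3.2,15.9],"hand": 0.4},
    {"offset": [0,0,0],"angular": [-20.8,4.2,21.2],"hand": 0.4},
    {"offset": [0,0,0],"angular": [-26,5.3,26.5],"hand": 0.4},
    {"offset": [0,0,0],"angular": [-31.2,6.35,31.8],"hand": 0.4},
    {"offset": [0,0,0],"angular": [-36.4,7.4,37.1],"hand": 0.4},
    {"offset": [0,0,0],"angular": [-41.6,8.5,42.4],"hand": 0.4}
  ]
}}

```text
time: 13.62
tool_pos: [0.5046, 0.2063, 0.3608]
tcp_rot: [-0.389, 2.355, -0.355]
wrist_force: [-0.0, 0.2, -4.5]
width: 0.624
```

Request:
{"method": "drive_tool", "body": {
  "deltas": [
    {"offset": [0,0,0],"angular": [-5.2,1.06,5.3],"hand": 0.4},
    {"offset": [0,0,0],"angular": [-10.4,2.1,10.6],"hand": 0.4},
    {"offset": [0,0,0],"angular": [-15.6,3.2,15.9],"hand": 0.4},
    {"offset": [0,0,0],"angular": [-20.8,4.2,21.2],"hand": 0.4},
    {"offset": [0,0,0],"angular": [-26,5.3,26.5],"hand": 0.4},
    {"offset": [0,0,0],"angular": [-31.2,6.35,31.8],"hand": 0.4},
    {"offset": [0,0,0],"angular": [-36.4,7.4,37.1],"hand": 0.4},
    {"offset": [0,0,0],"angular": [-41.6,8.5,42.4],"hand": 0.4}
  ]
}}

```text
time: 14.62
tool_pos: [0.5046, 0.2063, 0.3608]
tcp_rot: [-1.606, 1.956, -0.812]
wrist_force: [-1.0, -0.5, -4.4]
width: 0.624
```

```bash
python3 lg.py; python3 - <<'E'
from plan import *
import cv2
s=bot.read_state();print(s["torque"])
p,R=tool(-1,-.061,0,.014)
for up in (.2,.06,.02,0): print(up,delta(p+[0,0,up],R))
# overlay: pair pose expected from tool
R=W(s["tcp_rot"]).as_matrix();Rp=np.c_[R[:,2],np.cross(R[:,1],R[:,2]),R[:,1]] # full frame-like: z = tool y
M=.08;T=.014
def box(x0,x1,y0,y1,z0,z1):
    c=[(x,y,z) for x in(x0,x1) for y in(y0,y1) for z in(z0,z1)]
    return [(np.array(c[i]),np.array(c[j])) for i in range(8) for j in range(i) if bin(i^j).count('1')==1]
# frame origin: pair middle; full z=-14 along z(full)
L=box(-M,M,-M,M,-.028,0)+box(-.124,-M,.044,.08,-.019,-.009)+box(-M,M,-M,M,0,.028)+box(-.124,-M,-.08,-.044,.009,.019)
t=s["tool_pos"]-Rp@[-.0564,0,0]
im=[]
for n,u,v in(("scene",345,115),("top",190,115)):
    f=bot.read_camera(n)["frame"][v:v+120,u:u+80]; f=cv2.convertScaleAbs(cv2.resize(f,None,fx=5,fy=5,interpolation=cv2.INTER_CUBIC),alpha=1.4)
    for a,b in L:
        q=(proj(n,np.array([Rp@a+t,Rp@b+t]))-[u,v]+.5)*5
        cv2.line(f,*[tuple(int(v*8) for v in p) for p in q],(0,255,0),1,cv2.LINE_AA,3)
    im.append(f)
cv2.imwrite("pics/h.png",np.hstack(im))
E
```

```text
14.625 [ 0.701 -0.371  2.156 -0.746  0.957 -1.926] [0.5046 0.2063 0.3608] [-1.606  1.956 -0.812] [-1.  -0.5 -4.4] 0.6243554180674206
[0.21416781 1.08862134 0.00122653]
0.2 (array([-0.3,  0.2,  0.7]), array([ 0.3, -0.2, -0.2]))
0.06 (array([ -0.3,   0.2, -13.3]), array([ 0.3, -0.2, -0.2]))
0.02 (array([ -0.3,   0.2, -17.3]), array([ 0.3, -0.2, -0.2]))
0 (array([ -0.3,   0.2, -19.3]), array([ 0.3, -0.2, -0.2]))
```

View pics/h.png

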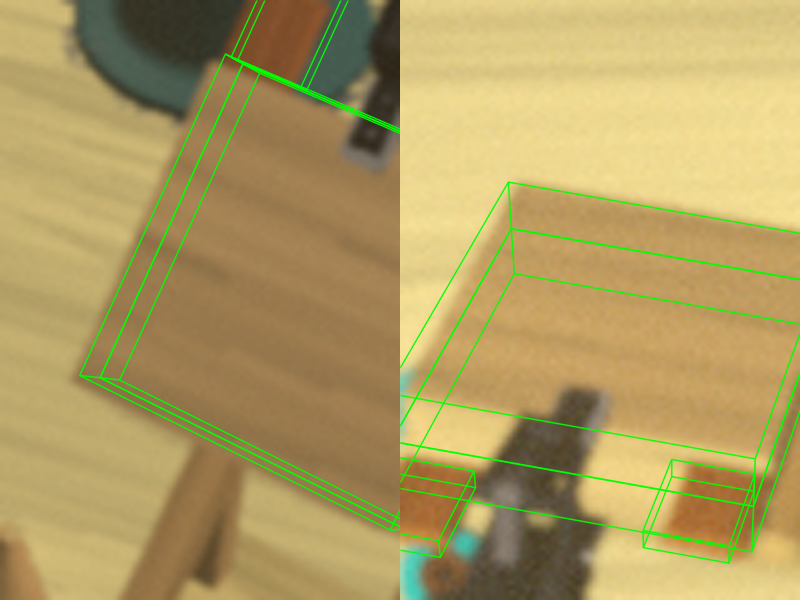

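Request:
{"method": "drive_tool", "body": {
  "deltas": [
    {"offset": [0,0.4,-2],"angular": [-0.5,0,-0.7],"hand": 0.4},
    {"offset": [-0.2,0.8,-5],"angular": [-1,0,-1.5],"hand": 0.4},
    {"offset": [-0.2,0.8,-8],"angular": [-1,0,-1.5],"hand": 0.4},
    {"offset": [-0.2,0.8,-11],"angular": [-1,0,-1.5],"hand": 0.4},
    {"offset": [-0.2,0.8,-14],"angular": [-1,0,-1.5],"hand": 0.4},
    {"offset": [-0.2,0.8,-16],"angular": [-1,0,-1.5],"hand": 0.4},
    {"offset": [-0.2,0.8,-17.3],"angular": [-1,0,-1.5],"hand": 0.4},
    {"offset": [-0.2,0.8,-17.3],"angular": [-1,0,-1.5],"hand": 0.4}
  ]
}}

```text
time: 15.72
tool_pos: [0.5021, 0.2139, 0.1883]
tcp_rot: [-1.587, 1.982, -0.84]
wrist_force: [-0.8, -0.1, -3.9]
width: 0.627
```

Request:
{"method": "drive_tool", "body": {
  "deltas": [
    {"offset": [0,0,-0.4],"angular": [0,0,0],"hand": 0.4},
    {"offset": [0,0,-0.8],"angular": [0,0,0],"hand": 0.4},
    {"offset": [0,0,-1.2],"angular": [0,0,0],"hand": 0.4},
    {"offset": [0,0,-1.2],"angular": [0,0,0],"hand": 0.4}
  ]
}}

```text
time: 16.23
tool_pos: [0.5034, 0.2148, 0.1792]
tcp_rot: [-1.585, 1.978, -0.84]
wrist_force: [0.4, -1.0, -3.9]
width: 0.626
```

```bash
python3 lg.py; python3 - <<'E'
from plan import *
s=bot.read_state();print(Rs.T@(s["tool_pos"]-S),Rs.T@s["wrist_force"],delta(*tool(-1,-.061,.006,.014)))
E
```

```text
16.225 [ 0.74  -0.152  2.351 -1.051  0.749 -1.444] [0.5034 0.2148 0.1792] [-1.585  1.978 -0.84 ] [ 0.4 -1.  -3.9] 0.6259061220726307
[-0.06854526  0.00691489  0.02224001] [ 3.2269309  -0.91489835 -2.35674369] (array([-0.1, -0.1, -1.1]), array([1. , 0. , 1.5]))
```

Request:
{"method": "drive_tool", "body": {
  "deltas": [
    {"offset": [0,0,-0.3],"angular": [0,0,0],"hand": 0.4},
    {"offset": [0,0,-0.6],"angular": [0,0,0],"hand": 0.4},
    {"offset": [0,0,-0.8],"angular": [0,0,0],"hand": 0.4},
    {"offset": [0,0,-0.8],"angular": [0,0,0],"hand": 0.4}
  ]
}}

```text
time: 16.73
tool_pos: [0.5034, 0.2148, 0.1712]
tcp_rot: [-1.585, 1.978, -0.84]
wrist_force: [0.2, 0.7, -3.6]
width: 0.629
```

Request:
{"method": "drive_tool", "body": {
  "deltas": [
    {"offset": [-0.1,0,-0.2],"angular": [0,0,0],"hand": 0.4},
    {"offset": [-0.1,0,-0.3],"angular": [0,0,0],"hand": 0.4},
    {"offset": [-0.1,0,-0.3],"angular": [0,0,0],"hand": 0.4}
  ]
}}

```text
time: 17.1
tool_pos: [0.5029, 0.2151, 0.169]
tcp_rot: [-1.584, 1.977, -0.841]
wrist_force: [0.9, -0.3, -2.8]
width: 0.624
```

```bash
python3 - <<'E'
from plan import *
s=bot.read_state();print(Rs.T@(s["tool_pos"]-S),Rs.T@s["wrist_force"])
E
```

```text
[-0.06171972  0.00704827  0.01467267] [ 2.65083368 -0.10996972 -1.32167486]
```

Request:
{"method": "drive_tool", "body": {
  "deltas": [
    {"offset": [-0.1,0,-0.1],"angular": [0,0,0],"hand": 0.4},
    {"offset": [0,0,-0.2],"angular": [0,0,0],"hand": 0.4},
    {"offset": [0.1,0,-0.3],"angular": [0,0,0],"hand": 0.4},
    {"offset": [0.2,0,-0.4],"angular": [0,0,0],"hand": 0.4},
    {"offset": [0.2,0,-0.4],"angular": [0,0,0],"hand": 0.4}
  ]
}}

```text
time: 17.73
tool_pos: [0.5048, 0.214, 0.1669]
tcp_rot: [-1.58, 1.979, -0.845]
wrist_force: [-17.6, -5.2, 19.8]
width: 0.619
```

```bash
python3 - <<'E'
from plan import *
s=bot.read_state();print(Rs.T@(s["tool_pos"]-S),Rs.T@s["wrist_force"])
E
```

```text
[-0.05878108  0.00642605  0.01466242] [-25.40203007  -8.62722455   2.56046807]
```

Request:
{"method": "drive_tool", "body": {
  "deltas": [
    {"offset": [-0.1,0,0.1],"angular": [0,0,0],"hand": 0.62},
    {"offset": [-0.1,0,0.1],"angular": [0,0,0],"hand": 0.7},
    {"offset": [-0.1,0,0.1],"angular": [0,0,0],"hand": 0.8},
    {"offset": [-0.1,0,0.1],"angular": [0,0,0],"hand": 0.9},
    {"offset": [-0.1,0,0.1],"angular": [0,0,0],"hand": 1},
    {"offset": [-0.1,0,0.1],"angular": [0,0,0],"hand": 1},
    {"offset": [-1,0.2,1],"angular": [0,0,0],"hand": 1},
    {"offset": [-3,0.6,3],"angular": [0,0,0],"hand": 1}
  ],
  "force": 40
}}

```text
time: 18.73
tool_pos: [0.4737, 0.2203, 0.1942]
tcp_rot: [-1.586, 1.98, -0.841]
wrist_force: [0.1, 0.0, 0.0]
width: 1.003
```

Request:
{"method": "drive_tool", "body": {
  "deltas": [
    {"offset": [-3,0.6,3],"angular": [0,0,0],"hand": 1},
    {"offset": [-6,1.2,6],"angular": [0,0,0],"hand": 0.8},
    {"offset": [-8,1.6,8],"angular": [0,0,0],"hand": 0.5},
    {"offset": [-8,1.6,8],"angular": [0,0,0],"hand": 0.5}
  ]
}}

```text
time: 19.23
tool_pos: [0.3941, 0.2387, 0.2771]
tcp_rot: [-1.583, 1.974, -0.835]
wrist_force: [-0.1, 0.8, 0.0]
width: 0.502
```

```bash
python3 lg.py; python3 - <<'E'
from plan import *
import cv2
s=bot.read_state();print(Rs.T@(s["tool_pos"]-S))
for x in(-.15,-.0912): print(x,delta(*tool(-1,x,-.062,.042)),delta(*tool(1,x,-.062,.042)),*ik(*tool(-1,x,-.062,.042)))
M=.08;T=.014
def box(x0,x1,y0,y1,z0,z1):
    c=[(x,y,z) for x in(x0,x1) for y in(y0,y1) for z in(z0,z1)]
    return [(np.array(c[i]),np.array(c[j])) for i in range(8) for j in range(i) if bin(i^j).count('1')==1]
L=box(-M,M,-M,M,-T,T)+box(-.124,-M,.044,.08,-.005,.005)+box(-M,M,-M,M,T,3*T)+box(-.124,-M,-.08,-.044,.023,.033)
im=[]
for n,u,v in(("scene",355,170),("top",205,145)):
    f=bot.read_camera(n)["frame"][v:v+110,u:u+80]; f=cv2.convertScaleAbs(cv2.resize(f,None,fx=5,fy=5,interpolation=cv2.INTER_CUBIC),alpha=1.4)
    for a,b in L:
        q=(proj(n,np.array([Rs@a+S,Rs@b+S]))-[u,v]+.5)*5
        cv2.line(f,*[tuple(int(v*8) for v in p) for p in q],(0,255,0),1,cv2.LINE_AA,3)
    im.append(f)
cv2.imwrite("pics/i.png",np.hstack(im))
E
```

```text
19.225 [ 1.018 -0.392  2.328 -0.864  1.095 -1.531] [0.3941 0.2387 0.2771] [-1.583  1.974 -0.835] [-0.1  0.8  0. ] 0.5024582814066079
[-0.21690088  0.00847241  0.01235786]
-0.15 (array([ 5.3, -8.3, -2.6]), array([0.7, 0.2, 1.3])) (array([ 5.3, -8.3, -2.6]), array([ 124.3,  -27.6, -126.6])) [ 0.698 -0.48   2.427 -0.84   0.838 -1.773] 1.2723254511653095e-18
-0.0912 (array([ 9.4, -9.1, -6.8]), array([0.7, 0.2, 1.3])) (array([ 9.4, -9.1, -6.8]), array([ 124.3,  -27.6, -126.6])) [ 0.595 -0.358  2.436 -0.929  0.683 -1.712] 9.71352298878997e-25
```

View pics/i.png

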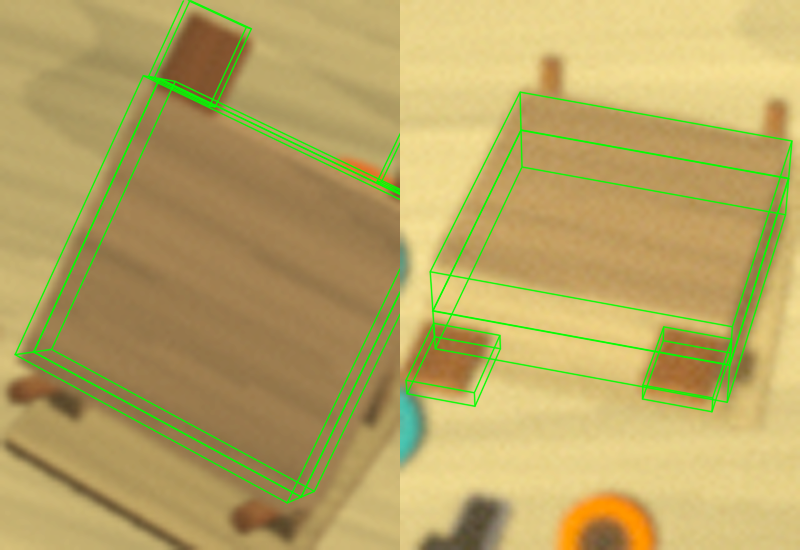

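Request:
{"method": "drive_tool", "body": {
  "deltas": [
    {"offset": [0,0,0],"angular": [6.9,-1.4,-7.1],"hand": 0.5},
    {"offset": [0,0,0],"angular": [13.9,-2.8,-14.1],"hand": 0.5},
    {"offset": [0,0,0],"angular": [20.8,-4.2,-21.2],"hand": 0.5},
    {"offset": [0,0,0],"angular": [27.7,-5.6,-28.3],"hand": 0.5},
    {"offset": [0,0,0],"angular": [34.6,-7,-35.4],"hand": 0.5},
    {"offset": [0,0,0],"angular": [41.6,-8.5,-42.4],"hand": 0.5},
    {"offset": [0,0,0],"angular": [48.5,-9.9,-49.5],"hand": 0.5},
    {"offset": [0,0,0],"angular": [55.4,-11.3,-56.6],"hand": 0.5}
  ]
}}

```text
time: 20.32
tool_pos: [0.3947, 0.2358, 0.2726]
tcp_rot: [0.052, 2.394, -0.187]
wrist_force: [-0.4, 0.5, -0.1]
width: 0.5
```

Request:
{"method": "drive_tool", "body": {
  "deltas": [
    {"offset": [0,0,0],"angular": [6.9,-1.4,-7.1],"hand": 0.5},
    {"offset": [0,0,0],"angular": [13.9,-2.8,-14.1],"hand": 0.5},
    {"offset": [0,0,0],"angular": [20.8,-4.2,-21.2],"hand": 0.5},
    {"offset": [0,0,0],"angular": [27.7,-5.6,-28.3],"hand": 0.5},
    {"offset": [0,0,0],"angular": [34.6,-7,-35.4],"hand": 0.5},
    {"offset": [0,0,0],"angular": [41.6,-8.5,-42.4],"hand": 0.5},
    {"offset": [0,0,0],"angular": [48.5,-9.9,-49.5],"hand": 0.5},
    {"offset": [0,0,0],"angular": [55.4,-11.3,-56.6],"hand": 0.5}
  ]
}}

```text
time: 21.32
tool_pos: [0.3947, 0.2358, 0.2726]
tcp_rot: [1.592, 1.843, 0.511]
wrist_force: [0.0, 0.2, 0.5]
width: 0.5
```

```bash
python3 lg.py; python3 - <<'E'
from plan import *
for x in(-.15,-.11,-.0912): print(x,delta(*tool(1,x,-.060,.0285)),*ik(*tool(1,x,-.06,.0285)))
E
```

```text
21.325 [ 0.977 -0.435  2.352 -0.831  1.03   1.207] [0.3947 0.2358 0.2726] [1.592 1.843 0.511] [0.  0.2 0.5] 0.5000421022949199
-0.15 (array([ 4.3, -7.6, -3.1]), array([ 12.2,  -3.2, -14.7])) [ 0.728 -0.479  2.445 -0.858  0.847  1.412] 5.970382827600431e-31
-0.11 (array([ 7.1, -8.2, -6. ]), array([ 12.2,  -3.2, -14.7])) [ 0.653 -0.398  2.453 -0.916  0.738  1.45 ] 6.424979331673593e-29
-0.0912 (array([ 8.4, -8.4, -7.3]), array([ 12.2,  -3.2, -14.7])) [ 0.621 -0.356  2.454 -0.952  0.689  1.477] 3.6860473353984415e-27
```

Request:
{"method": "drive_tool", "body": {
  "deltas": [
    {"offset": [2,-3.8,-1.5],"angular": [6,-1.6,-7.3],"hand": 0.4},
    {"offset": [4.3,-7.6,-3.1],"angular": [12.2,-3.2,-14.7],"hand": 0.4},
    {"offset": [4.3,-7.6,-3.1],"angular": [12.2,-3.2,-14.7],"hand": 0.4},
    {"offset": [7.1,-8.2,-6],"angular": [12.2,-3.2,-14.7],"hand": 0.4},
    {"offset": [8.4,-8.4,-7.3],"angular": [12.2,-3.2,-14.7],"hand": 0.4},
    {"offset": [8.4,-8.4,-7.3],"angular": [12.2,-3.2,-14.7],"hand": 0.4}
  ]
}}

```text
time: 22.08
tool_pos: [0.4782, 0.1523, 0.1994]
tcp_rot: [1.897, 1.561, 0.639]
wrist_force: [-0.8, 0.6, -0.4]
width: 0.4
```

```bash
python3 - <<'E'
from plan import *
s=bot.read_state();print(Rs.T@(s["tool_pos"]-S),Rs.T@s["wrist_force"],delta(*tool(1,-.0912,-.06,.0285)))
E
```

```text
[-0.09149045 -0.05941404  0.02791821] [-0.36042273  0.4170435  -0.8773152 ] (array([ 0. , -0.1,  0. ]), array([ 0.3, -0.1, -0.3]))
```

Request:
{"method": "drive_tool", "body": {
  "deltas": [
    {"offset": [0,0,0],"angular": [0,0,0],"hand": 0.2},
    {"offset": [0,0,0],"angular": [0,0,0],"hand": 0},
    {"offset": [0,0,0],"angular": [0,0,0],"hand": 0},
    {"offset": [0,0,0],"angular": [0,0,0],"hand": 0}
  ],
  "force": 40
}}

```text
time: 22.58
tool_pos: [0.4786, 0.1534, 0.2021]
tcp_rot: [1.896, 1.559, 0.647]
wrist_force: [-1.5, 0.8, 1.1]
width: 0.107
```

```bash
python3 - <<'E'
from plan import *
s=bot.read_state();print(Rs.T@(s["tool_pos"]-S),Rs.T@s["wrist_force"],delta(*tool(1,-.0912,-.06,.028)))
E
```

```text
[-0.09326441 -0.05822863  0.02992591] [-1.93417441  0.47586801 -0.32539318] (array([-0. , -0.2, -0.3]), array([ 0.1,  0.1, -0.4]))
```

Request:
{"method": "drive_tool", "body": {
  "deltas": [
    {"offset": [0,0,0],"angular": [0,0,0],"hand": 0},
    {"offset": [0.35,-0.07,0.35],"angular": [0,0,0],"hand": 0},
    {"offset": [0.9,-0.2,0.9],"angular": [0,0,0],"hand": 0},
    {"offset": [1.6,-0.3,1.6],"angular": [0,0,0],"hand": 0},
    {"offset": [2.5,-0.5,2.5],"angular": [0,0,0],"hand": 0},
    {"offset": [3.8,-0.8,3.8],"angular": [0,0,0],"hand": 0},
    {"offset": [5.4,-1.1,5.5],"angular": [0,0,0],"hand": 0},
    {"offset": [7.5,-1.5,7.6],"angular": [0,0,0],"hand": 0}
  ],
  "force": 90
}}

```text
time: 23.58
tool_pos: [0.5534, 0.1373, 0.2767]
tcp_rot: [1.897, 1.56, 0.642]
wrist_force: [-0.9, 0.4, -1.0]
width: 0.102
```

Request:
{"method": "drive_tool", "body": {
  "deltas": [
    {"offset": [2,-0.4,3],"angular": [0,0,0],"hand": 0},
    {"offset": [3,-0.6,7],"angular": [0,0,0],"hand": 0},
    {"offset": [3,-3,11],"angular": [0,0,0],"hand": 0},
    {"offset": [1,-8,13],"angular": [2,4,0],"hand": 0},
    {"offset": [-1,-13,13],"angular": [3.5,8,0],"hand": 0},
    {"offset": [-3,-18,13],"angular": [5,12,-0.5],"hand": 0},
    {"offset": [-5,-23,13],"angular": [7,16,-0.7],"hand": 0},
    {"offset": [-7,-28,13],"angular": [9,20,-1],"hand": 0}
  ]
}}

```text
time: 24.58
tool_pos: [0.4821, -0.1438, 0.4077]
tcp_rot: [2.233, 1.744, 0.455]
wrist_force: [1.2, -0.0, -2.1]
width: 0.099
```

```bash
python3 lg.py; python3 - <<'E'
from plan import *
import cv2
im=[]
for n,u,v in(("scene",355,170),("top",205,145)):
    im.append(cv2.convertScaleAbs(cv2.resize(bot.read_camera(n)["frame"][v:v+110,u:u+80],None,fx=5,fy=5,interpolation=cv2.INTER_CUBIC),alpha=1.4))
cv2.imwrite("pics/j.png",np.hstack(im))
# rack target: rack (.5707,-.2537,-.236); tool down, tool y az = rack yaw; tray y reversed in rack
yaw=-.245;c=np.array([.5715,-.253])
Rt=pose(yaw,'rack');yy=-Rt[:,2];zz=Rt[:,0];R=Ro.from_matrix(np.c_[np.cross(yy,zz),yy,zz])
for z in(.092,.14,.26):
    p=np.r_[c,z]+Rt@[-.0935,.062,0];print(z,p.round(4),*ik(p,R),delta(p,R))
E
```

```text
24.575 [-0.45  -0.4    1.965  0.171  1.194 -0.237] [ 0.4821 -0.1438  0.4077] [2.233 1.744 0.455] [ 1.2 -0.  -2.1] 0.09901957765986136
0.092 [ 0.5565 -0.3131  0.1855] [-0.552  0.227  1.735 -0.     1.179 -0.307] 1.3003177160164396e-20 (array([  7.4, -16.4, -22.2]), array([ 1.5, 23.9,  0.5]))
0.14 [ 0.5565 -0.3131  0.2335] [-0.552  0.194  1.684 -0.     1.263 -0.307] 3.621542102413219e-24 (array([  7.4, -16.4, -17.4]), array([ 1.5, 23.9,  0.5]))
0.26 [ 0.5565 -0.3131  0.3535] [-0.552  0.146  1.523  0.     1.472 -0.307] 3.610014209648423e-21 (array([  7.4, -16.4,  -5.4]), array([ 1.5, 23.9,  0.5]))
```

View pics/j.png

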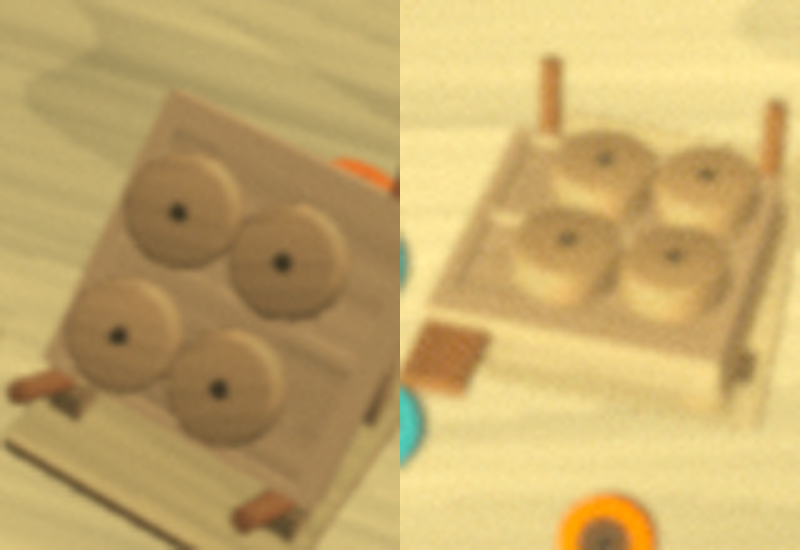

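Request:
{"method": "drive_tool", "body": {
  "deltas": [
    {"offset": [2,-4,0],"angular": [0.4,6,0],"hand": 0},
    {"offset": [4,-8,0],"angular": [0.8,12,0.1],"hand": 0},
    {"offset": [6,-12,0],"angular": [1.1,18,0.1],"hand": 0},
    {"offset": [7.8,-16,-1],"angular": [1.5,23.9,0.2],"hand": 0},
    {"offset": [7.8,-16,-5],"angular": [1.5,23.9,0.2],"hand": 0},
    {"offset": [7.8,-16,-10],"angular": [1.5,23.9,0.2],"hand": 0},
    {"offset": [7.8,-16,-12.8],"angular": [1.5,23.9,0.2],"hand": 0},
    {"offset": [7.8,-16,-12.8],"angular": [1.5,23.9,0.2],"hand": 0}
  ]
}}

```text
time: 25.68
tool_pos: [0.56, -0.3006, 0.2751]
tcp_rot: [-2.465, -1.932, -0.003]
wrist_force: [0.1, 0.1, -1.9]
width: 0.101
```

```bash
python3 lg.py; cat > rk.py <<'E'
from plan import *
Rt=pose(-.25,'rack');yy=-Rt[:,2];zz=Rt[:,0];R=Ro.from_matrix(np.c_[np.cross(yy,zz),yy,zz])
for z in(.26,.187): print(z,delta(np.array([.5597,-.304,z]),R))
s=bot.read_state();print(s["torque"],Rt.T@s["wrist_force"])
E
python3 rk.py
```

```text
25.675 [-0.535  0.172  1.634  0.006  1.344 -0.295] [ 0.56   -0.3006  0.2751] [-2.465 -1.932 -0.003] [ 0.1  0.1 -1.9] 0.10090860533103158
0.26 (array([-0. , -0.3, -1.5]), array([-0.5, -0.3, -0.5]))
0.187 (array([-0. , -0.3, -8.8]), array([-0.5, -0.3, -0.5]))
[-0.04420457  0.01115037  0.00172985] [ 1.9488665  -0.1350043  -0.06821681]
```

Request:
{"method": "drive_tool", "body": {
  "deltas": [
    {"offset": [0,-0.3,0],"angular": [-0.5,-0.3,-0.5],"hand": 0},
    {"offset": [0,-0.3,-1],"angular": [-0.5,-0.3,-0.5],"hand": 0},
    {"offset": [0,-0.3,-2],"angular": [-0.5,-0.3,-0.5],"hand": 0},
    {"offset": [0,-0.3,-3],"angular": [-0.5,-0.3,-0.5],"hand": 0},
    {"offset": [0,-0.3,-4],"angular": [-0.5,-0.3,-0.5],"hand": 0},
    {"offset": [0,-0.3,-4.5],"angular": [-0.5,-0.3,-0.5],"hand": 0}
  ]
}}

```text
time: 26.42
tool_pos: [0.5611, -0.3048, 0.2331]
tcp_rot: [2.478, 1.923, 0.006]
wrist_force: [-0.4, 0.4, -1.3]
width: 0.099
```

```bash
python3 lg.py; python3 rk.py
```

```text
26.425 [-0.537  0.191  1.69   0.002  1.255 -0.287] [ 0.5611 -0.3048  0.2331] [2.478 1.923 0.006] [-0.4  0.4 -1.3] 0.09875222170831836
0.26 (array([-0.1,  0.1,  2.7]), array([0.1, 0.4, 0. ]))
0.187 (array([-0.1,  0.1, -4.6]), array([0.1, 0.4, 0. ]))
[-0.12778249  0.06701423  0.01822881] [ 1.33743674 -0.29131662  0.46341713]
```

No contact, bottom edge between the posts; continue.

Request:
{"method": "drive_tool", "body": {
  "deltas": [
    {"offset": [-0.05,0,-1],"angular": [0.1,0.4,0],"hand": 0},
    {"offset": [-0.1,0.1,-2],"angular": [0.1,0.4,0],"hand": 0},
    {"offset": [-0.1,0.1,-3],"angular": [0.1,0.4,0],"hand": 0},
    {"offset": [-0.1,0.1,-4],"angular": [0.1,0.4,0],"hand": 0},
    {"offset": [-0.1,0.1,-4.4],"angular": [0.1,0.4,0],"hand": 0},
    {"offset": [-0.1,0.1,-4.4],"angular": [0.1,0.4,0],"hand": 0}
  ]
}}

```text
time: 27.18
tool_pos: [0.5606, -0.304, 0.1905]
tcp_rot: [2.481, 1.926, 0.0]
wrist_force: [0.6, 0.5, -0.9]
width: 0.1
```

```bash
python3 lg.py; python3 rk.py
```

```text
27.175 [-0.536  0.221  1.733 -0.     1.187 -0.285] [ 0.5606 -0.304   0.1905] [2.481 1.926 0.   ] [ 0.6  0.5 -0.9] 0.10001588577898428
0.26 (array([-0.1, -0. ,  6.9]), array([0., 0., 0.]))
0.187 (array([-0.1, -0. , -0.4]), array([0., 0., 0.]))
[0.01858171 0.06308015 0.00827885] [ 0.86512693 -0.61914353 -0.50026806]
```

Request:
{"method": "drive_tool", "body": {
  "deltas": [
    {"offset": [0,0,-0.15],"angular": [0,0,0],"hand": 0},
    {"offset": [0,0,-0.3],"angular": [0,0,0],"hand": 0},
    {"offset": [0,0,-0.3],"angular": [0,0,0],"hand": 0}
  ]
}}

```text
time: 27.55
tool_pos: [0.5612, -0.3051, 0.1897]
tcp_rot: [2.478, 1.924, 0.0]
wrist_force: [-2.4, -2.2, 6.6]
width: 0.099
```

Request:
{"method": "drive_tool", "body": {
  "deltas": [
    {"offset": [0,0,-0.15],"angular": [0,0,0],"hand": 0},
    {"offset": [0,0,-0.3],"angular": [0,0,0],"hand": 0},
    {"offset": [0,0,-0.3],"angular": [0,0,0],"hand": 0}
  ]
}}

```text
time: 27.92
tool_pos: [0.5617, -0.3066, 0.1886]
tcp_rot: [2.475, 1.922, -0.0]
wrist_force: [-3.5, -4.1, 11.8]
width: 0.101
```

Request:
{"method": "drive_tool", "body": {
  "deltas": [
    {"offset": [0,0.1,0.2],"angular": [0,0,0],"hand": 0.1},
    {"offset": [0,0.1,0.2],"angular": [0,0,0],"hand": 0.15},
    {"offset": [0,0.1,0.2],"angular": [0,0,0],"hand": 0.2},
    {"offset": [0,0.1,0.2],"angular": [0,0,0],"hand": 0.3},
    {"offset": [0,0.1,0.2],"angular": [0,0,0],"hand": 0.4},
    {"offset": [0,0.1,2],"angular": [0,0,0],"hand": 0.45},
    {"offset": [0,0.1,6],"angular": [0,0,0],"hand": 0.5},
    {"offset": [0,0.1,11],"angular": [0,0,0],"hand": 0.5}
  ],
  "force": 30
}}

```text
time: 28.92
tool_pos: [0.5601, -0.3027, 0.2956]
tcp_rot: [-2.481, -1.926, 0.001]
wrist_force: [0.4, -0.6, 0.1]
width: 0.502
```

Request:
{"method": "drive_tool", "body": {
  "deltas": [
    {"offset": [-5,3,4],"angular": [0,0,0],"hand": 0.5},
    {"offset": [-8,8,6],"angular": [0,0,0],"hand": 0.5},
    {"offset": [-11,13,8],"angular": [0,0,0],"hand": 0.5},
    {"offset": [-14,18,9],"angular": [0,0,0],"hand": 0.5},
    {"offset": [-14,18,9],"angular": [0,0,0],"hand": 0.5}
  ]
}}

```text
time: 29.55
tool_pos: [0.4196, -0.1207, 0.3884]
tcp_rot: [2.474, 1.926, 0.006]
wrist_force: [0.5, 0.8, 0.1]
width: 0.497
```

```bash
python3 lg.py; python3 - <<'E'
from plan import *
import cv2
f={n:bot.read_camera(n)["frame"] for n in("scene","top")}
for n in f: cv2.imwrite(f"pics/end_{n}.png",f[n])
old={n:cv2.imread(f"pics/{n}0.png") for n in f}
# compare rack region with the start, and dark-tab blob locations
for n,(u,v,w,h) in dict(scene=(200,145,85,95),top=(368,155,75,55)).items():
    d=cv2.absdiff(cv2.GaussianBlur(f[n],(3,3),0),cv2.GaussianBlur(old[n],(3,3),0))[v:v+h,u:u+w].max(2);print(n,d.mean().round(2),d.max(),(d>30).sum())
    for k,im in(("old",old[n]),("new",f[n])):
        c=im[v:v+h,u:u+w].astype(int);m=((c[:,:,2]-c[:,:,0]>45)&(c[:,:,2]-c[:,:,1]>25)).astype(np.uint8)
        N,_,st,ce=cv2.connectedComponentsWithStats(m);print(k,[(st[i,4],(ce[i]+[u,v]).round(1).tolist()) for i in range(1,N) if st[i,4]>4])
E
```

```text
29.55 [-0.337 -0.262  1.849 -0.     1.548 -0.09 ] [ 0.4196 -0.1207  0.3884] [2.474 1.926 0.006] [0.5 0.8 0.1] 0.4971082597420381
scene 2.46 31 1
old [(np.int32(64), [223.7, 155.9]), (np.int32(39), [225.8, 198.3]), (np.int32(35), [253.5, 215.9])]
new [(np.int32(68), [223.4, 156.8]), (np.int32(40), [225.8, 198.3]), (np.int32(36), [253.6, 216.1])]
top 9.72 105 161
old [(np.int32(57), [437.1, 180.2]), (np.int32(26), [386.4, 185.7]), (np.int32(33), [423.4, 193.6])]
new [(np.int32(8), [377.8, 174.5]), (np.int32(62), [436.7, 179.1]), (np.int32(26), [386.5, 185.8]), (np.int32(38), [423.1, 193.7])]
```

```bash
python3 -c "
from workcell import bot
print(bot.finish_job(),bot.read_state()['time'])"
```

```text
the job is handed in; nothing more can be done
the job is handed in; nothing more can be done
```

The job is handed in after about 30 s of the 72 s allowed; no verdict is reported. I capped the full tray on the stand, pinched the pair and rolled it 180° above the stand. I then laid it back against the pegs, lifted off the emptied tray and stood it in the rack.

**Last checks:**
- **Wheels:** once the emptied tray was off, the pictures showed all four wheels lying flat, plain faces up, in the formerly empty tray on the stand. That tray is handle up and within a few mm of the fitted seat. I did not look at it again after racking the other tray.
- **Capping and turn-over:** pictures after both steps showed the edges in line to a few mm.
- **Slip while turning:** the pair moved about 2° and 4 mm in the jaws. I corrected this before laying it down.
- **Racked tray:** I had used up my pictures, so I compared it in code with the start images. The scene view is almost unchanged, with the handle less than 1 px from where the other tray's handle was. The top view differs, which fits the deeper tray standing there now.
- **Contact when racking:** the tray touched down about 4 mm higher than expected, with 12 N on the wrist. I released it there to settle, and the scene comparison is the only check of its final height.

The gripper was clear of everything. I did not measure the bystanders, but felt no unexpected contact.

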